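# Wedge a rocking hot plate in a candle workshop

## Task

The hot plate rocks because one of its feet is worn short. Push the wooden wedge, thin end first, along the table and under that foot until it bears against the foot, then press down firmly with a fingertip (about 10 N, for a second) on the corner above it to make sure that the hot plate no longer rocks; if it still does, push the wedge a little more and press again. Only push and press: do not lift the wedge or the hot plate, do not shove the hot plate out of its place or jack it up out of level, leave the pot, candles and tin alone, and finish clear of everything with the wedge left in place.

Things in the scene. Friction and masses are not known exactly. Their poses are not given: they have to be found in the camera images.
- hotplate: Square hot plate, 2.3 to 3.4 kg, on four round rubber feet: metal case 260 x 260 mm, underside 30 mm, flat top 85 mm above the table; round black iron plate (diameter 160, top at 96 mm) amid the top. Origin: at table height under the centre; x, y along the case's sides, z up; knob panel on its -x side. Foot centres at x = +-105, y = +-105 mm; the foot at (+105, +105) is worn short.
- foot_root (a point): Middle of the upper end of the short foot, at the case's underside, 30 mm above the table; the two nearest case sides are 25 mm off. The foot is an upright cylinder, diameter 26 mm, whose flat end hangs 7 to 11 mm above the table, differently each time. The other three stand on the table and the top is level.
- press_corner (a point): Where to press: bare spot on the case's flat top above the short foot (hot plate frame 102, 102, 85 mm), 28 mm in from the two nearest sides. Unwedged, more than about 5 N here rocks the hot plate over onto the short foot (tilt over 0.04 rad); released, it rocks back.
- wedge: Wooden wedge, 90 g, 150 mm long, 44 wide, flat sole on the table; its top slopes from 2 mm high at the thin end (-y) to 28 mm at the upright flat thick end (+y). Origin: middle of the sole, z up. Slides with about 0.5 N; once it bears on the foot the push rises past 3 N; more would shove or jack up the hot plate. Even then over 60 mm of it stands out from the case, whose underside it clears.
- wedge_tip (a point): Middle of the wedge's thin end, on the table (wedge frame 0, -75, 0 mm). At the start it points at the short foot from the hot plate's +y side, 30 to 75 mm short of it, up to some 10 mm and 6 degrees out of line.
- pot: Aluminium melting pot with set wax, outer diameter 124 mm, 66 mm high, on the iron plate (so its rim is 162 mm above the table); two black loop handles reach 84 mm from its axis. Origin: middle of its underside. Leave alone.
- candle_pink: Pink candle in a glass, diameter 62, 75 mm high (wick to 88 mm). Origin: middle of its underside. Leave alone.
- candle_lilac: Lilac candle in a glass, diameter 62, 75 mm high (wick to 88 mm). Origin: middle of its underside. Leave alone.
- tin: Round lidded steel tin, diameter 89, 48 mm high. Origin: middle of its underside. Leave alone.
There are look-alikes about, which are no part of the job. Of the things that look like the wedge, take the one that is farthest from the robot's base at the start.

How it is judged:
By the outcome, as a careful person would: the job done as asked, in the order asked, and still so for the second after the job is handed in, with the robot touching nothing.
It also fails if it takes over 58 s, if anything falls off the work surface, if the arm or the gripper's body presses on something with over 40 N, if the wrist force passes 120 N, or if a joint passes its speed limit or range.

## Robot

A 6-joint arm with a two-finger parallel gripper is mounted at the origin on the work surface. World frame = base frame: x ahead of the robot, y to its left, z up, the work surface at z = 0. Lengths are in m, angles in rad, forces in N, time in s.
With the tool pointing down it reaches from about 0.325 to 0.9 m from the base axis. Payload 6.1 kg.
Tool frame: the origin (TCP) lies midway between the tips of the shut fingers; the grasp point (between the pads) lies 19 mm behind it; x points along the fingers, y is the direction in which the jaws open and shut, and the axes are right-handed (so a half turn about x gives the same grasp; the last joint's range is limited). The gripper opens to 85 mm and grips with 20 to 120 N. Pads are 22 mm wide; open, the fingers measure 114 mm over their backs; the gripper's body (76 mm by 85 mm) begins 54 mm behind the grasp point. The pads swing forward as they close: fully open they stand 13 mm farther back than shut.
Start: joints at [1.196, 0.22, 1.526, -0, 1.395, -0.126], TCP at [0.154, 0.606, 0.191] pointing down, gripper open.
Joint ranges: [-2.98, 2.98], [-0.91, 2.08], [0.09, 2.57], [-1.24, 4.39], [0.2, 2.65], [-2.68, 2.68]. Speed limits (rad/s): [2.57, 2.57, 3.01, 3.14, 3.14, 3.14].

## Interface

Orientations are given as [roll, pitch, yaw] about the fixed x, y, z axes, in that order (R = Rz(yaw) Ry(pitch) Rx(roll)).
In Python, from plant import movep, move_l, set_joints, gripper_to, hold, inverse_kinematics, observe, get_image, get_calibration, Unreachable, job_done gives the robot as it stands. Calls block until the motion is done:
- movep(position, orientation): joint-space move of the TCP to a pose.
- move_l(position, feed=0.15, rotation=None, max_force=None): straight line of the TCP; rotation=None keeps the orientation; feed is the mean speed in m/s. With max_force (N) it stops when the force on the tool has changed by that much, and returns True; else False.
- set_joints(angles): joint-space move.
- gripper_to(opening, f_grip=None): finger opening in m; f_grip is the grip in N (None keeps the last); returns when the fingers have stopped.
- hold(seconds).
- inverse_kinematics(position, orientation): joint angles nearest the present ones, or None.
- observe(): the state.
- get_image(name): name is "scene" or "top"; returns (picture, depth): 420x560x3 uint8, red, green, blue; 420x560 float32, m along the optical axis (not along the pixel's ray), 0 where there is no reading.
- get_calibration(name): a dict with "intrinsics" (3x3 intrinsics, pixels), "world_from_camera" (4x4, takes a point from camera to world coordinates). Camera axes: x right, y down, z forward; pixel columns grow to the right and rows downward; lengths in m; the calibration is good to about 2 mm. A picture is of the moment at which its call begins. get_calibration takes no time and is no camera call.
A pose or a line that the arm cannot do raises Unreachable and nothing moves.
- job_done(): hands the job in, once; it reports no verdict.
The state is a dict: "time_s": time; "q": joint angles; "joint_velocities": joint speeds; "joint_torque": joint torques, N m; "eef_pos": TCP position; "tcp_rot": TCP orientation; "ft_force": force on the tool from outside, world axes, zero at the start; "torque": the same for the moment, N m; "opening": finger opening in m.
Only numpy, scipy, OpenCV 4.12 (cv2) and the standard library are available. Lean on these libraries where they do the work, as an engineer would, in place of code of your own. Each camera call takes 0.05 s, during which the arm holds its last target.

## Working session

There is one attempt and no reset: what is moved stays moved. The work goes in short steps, each a Python script; the robot and the scene stay as the last script left them, time stands still between calls to the robot, and variables do not carry over. Pictures are saved under pics/ and viewed, and the job is handed in when it is done.

```bash
ls; mkdir -p pics; python3 - <<'E'
from plant import *
import cv2, numpy as np
for n in ("scene","top"):
    p,d=get_image(n); c=get_calibration(n)
    cv2.imwrite(f"pics/{n}0.png",p[:,:,::-1]); np.savez(f"{n}0.npz",p=p,d=d,K=c["intrinsics"],T=c["world_from_camera"])
    print(n,np.round(c["intrinsics"],1).tolist(),np.round(c["world_from_camera"],3).tolist(),(d==0).mean())
o=observe();print(o["time_s"],o["eef_pos"],o["tcp_rot"],o["ft_force"],o["opening"])
E
```

```text
pics
scene [[494.8, 0.0, 275.9], [0.0, 494.8, 205.8], [0.0, 0.0, 1.0]] [[0.026, 0.768, -0.64, 1.16], [1.0, -0.016, 0.022, -0.011], [0.007, -0.64, -0.768, 0.876], [0.0, 0.0, 0.0, 1.0]] 0.004111394557823129
top [[493.4, 0.0, 288.3], [0.0, 493.4, 207.6], [0.0, 0.0, 1.0]] [[-0.001, -0.986, 0.169, 0.321], [-1.0, 0.003, 0.011, 0.018], [-0.012, -0.169, -0.985, 1.047], [0.0, 0.0, 0.0, 1.0]] 0.0038945578231292517
0.1 [0.15365483 0.60518553 0.19049582] [-1.70271447  1.56903229 -1.95149633] [-0.90732575 -0.62570261  0.13574556] 0.08505122652227493
```

View pics/scene0.png

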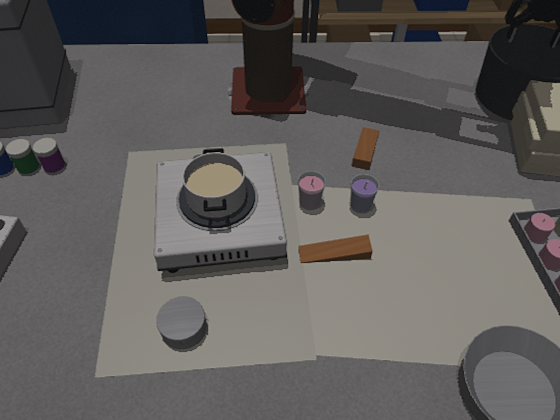

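View pics/top0.png

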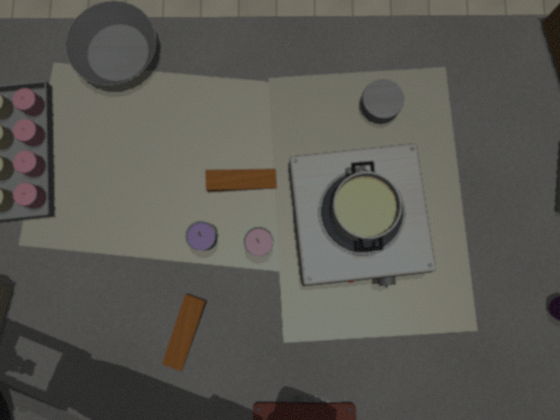

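The candidates for the wedge are A, at top (241,180) and scene (335,250), and B, at top (185,332) and scene (366,148). B lies nearer the base, so I choose A. Next I'll check it in a close crop and measure.

```bash
cat > h.py <<'E'
import numpy as np, cv2
def load(n):
    z=np.load(n+".npz"); return z["p"],z["d"],z["K"],z["T"]
def cloud(d,K,T):
    v,u=np.mgrid[:d.shape[0],:d.shape[1]]
    P=np.stack([(u-K[0,2])/K[0,0]*d,(v-K[1,2])/K[1,1]*d,d],-1)
    return P@T[:3,:3].T+T[:3,3]
def proj(X,K,T):
    c=(np.atleast_2d(X)-T[:3,3])@T[:3,:3]; c=c@K.T; return c[:,:2]/c[:,2:]
def onplane(uv,z,K,T):
    uv=np.atleast_2d(uv).astype(float)
    r=np.c_[(uv-K[[0,1],[2,2]])/K[0,0],np.ones(len(uv))]@T[:3,:3].T
    return T[:3,3]+r*((z-T[2,3])/r[:,2])[:,None]
E
python3 - <<'E'
from h import *
p,d,K,T=load("top0"); c=p[120:300,170:450,::-1]; cv2.imwrite("pics/topc.png",cv2.resize(np.clip(c*1.5,0,255).astype(np.uint8),None,fx=2.85,fy=2.85,interpolation=cv2.INTER_CUBIC))
p2,d2,K2,T2=load("scene0"); c=p2[140:290,140:390,::-1]; cv2.imwrite("pics/scenec.png",cv2.resize(np.clip(c*1.5,0,255).astype(np.uint8),None,fx=3.2,fy=3.2,interpolation=cv2.INTER_CUBIC))
for n in("top0","scene0"):
    p,d,K,T=load(n);W=cloud(d,K,T)
    hsv=cv2.cvtColor(p,cv2.COLOR_RGB2HSV)
    m=(hsv[...,0]<16)&(hsv[...,1]>150)&(hsv[...,2]>50)&(d>0)
    k,l,s,ce=cv2.connectedComponentsWithStats(m.astype(np.uint8))
    for i in range(1,k):
        if s[i,4]>300:
            X=W[l==i]; print(n,np.round(ce[i]),s[i,4],"mean",X.mean(0).round(3),X.min(0).round(3),X.max(0).round(3),cv2.minAreaRect((X[:,:2]*1000).astype(np.float32)))
    # hotplate top
    q=(W[...,2]>.075)&(W[...,2]<.090)&(W[...,0]>.3)&(W[...,0]<.75)&(W[...,1]>-.4)&(W[...,1]<.1)
    X=W[q];print("hp",q.sum(),np.median(X[:,2]),cv2.minAreaRect((X[:,:2]*1000).astype(np.float32)))
E
```

```text
top0 [240. 179.] 1143 mean [0.56  0.134 0.016] [ 0.536  0.061 -0.001] [0.584 0.203 0.031] ((560.2800903320312, 131.63873291015625), (41.18779754638672, 143.5558624267578), 3.541444778442383)
top0 [184. 332.] 1332 mean [0.242 0.244 0.015] [ 0.167  0.201 -0.001] [0.316 0.285 0.032] ((241.43585205078125, 244.32958984375), (42.319332122802734, 148.146240234375), 70.37964630126953)
hp 11613 0.0851535100328622 ((464.2132568359375, -72.18550109863281), (279.9176940917969, 349.9783935546875), 5.671533584594727)
hp 7465 0.08432034583044545 ((465.9461364746094, -73.85517883300781), (277.3983459472656, 340.39178466796875), 6.200654983520508)
```

View pics/topc.png

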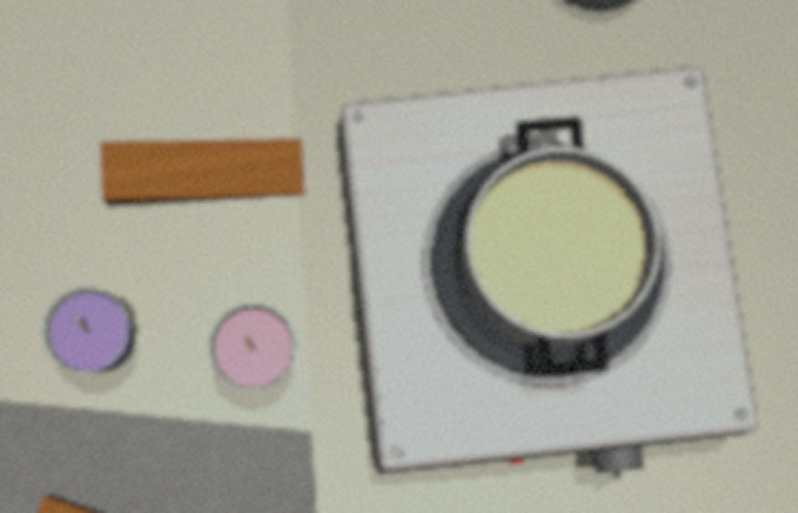

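View pics/scenec.png

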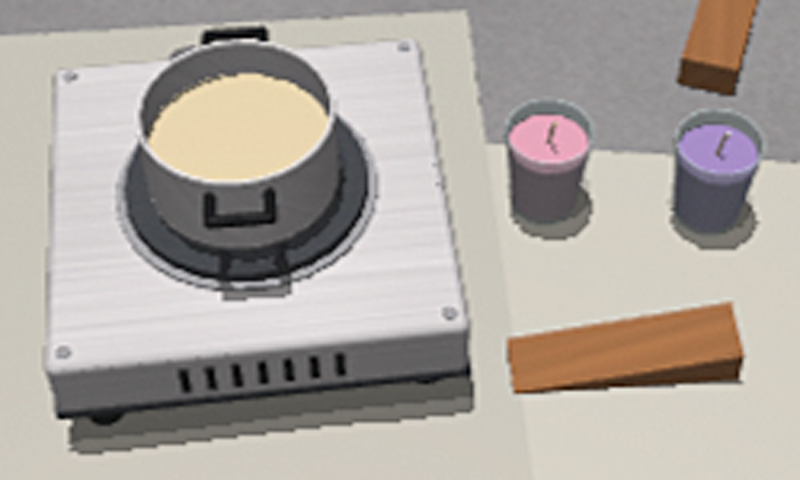

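The top crop shows wedge A at crop (100–303, 140–203), with its thin end to the right, facing the hot plate. The short-foot corner is at crop (343,105), and the knobs at (610,460) confirm which way the plate faces. Next I'll fit precise poses in both views.

```bash
cat > fit.py <<'E'
from h import *
from scipy.optimize import minimize
def fitpose(masks,cams,pts,x0,ss=8):
    # masks: list of uint8; pts model convex hull points
    def f(x):
        c,s=np.cos(x[2]),np.sin(x[2]); X=pts@np.array([[c,s,0],[-s,c,0],[0,0,1]])+[x[0],x[1],0]
        e=0
        for m,(K,T,(u0,v0)) in zip(masks,cams):
            uv=((proj(X,K,T)-[u0,v0]+.5)*ss-.5)
            h=cv2.convexHull(np.round(uv*16).astype(np.int32))
            im=np.zeros((m.shape[0]*ss,m.shape[1]*ss),np.uint8); cv2.fillConvexPoly(im,h,1,shift=4)
            a=cv2.resize(im.astype(np.float32),m.shape[::-1],interpolation=cv2.INTER_AREA)
            e+=np.abs(a-m).sum()
        return e
    sim=np.array([x0,[x0[0]+.01,x0[1],x0[2]],[x0[0],x0[1]+.01,x0[2]],[x0[0],x0[1],x0[2]+.08]])
    r=minimize(f,x0,method="Nelder-Mead",options=dict(initial_simplex=sim,xatol=1e-5,fatol=.1,maxiter=250)); return r.x,r.fun,f
w=.022;WEDGE=np.array([[sx*w,-.075,z] for sx in(1,-1) for z in(0,.002)]+[[sx*w,.075,z] for sx in(1,-1) for z in(0,.028)])
def wmask(p):
    hsv=cv2.cvtColor(p,cv2.COLOR_RGB2HSV); return ((hsv[...,0]<18)&(hsv[...,1]>130)&(hsv[...,2]>25)).astype(np.uint8)
def fitwedge(names,x0,box={"top":(170,120,150,90),"scene":(270,215,130,70)}):
    ms,cs=[],[]
    for n in names:
        p,d,K,T=load(n); u,v,ww,hh=box[n[:3] if n[:3]=="top" else "scene"]
        ms.append(wmask(p)[v:v+hh,u:u+ww].astype(np.float32)); cs.append((K,T,(u,v)))
    return fitpose(ms,cs,WEDGE,x0,8)[:2]
HP=np.array([[a,b,.085] for a in(.13,-.13) for b in(.13,-.13)])
E
python3 - <<'E'
from fit import *
for ns in (["top0"],["scene0"],["top0","scene0"]): print(ns,fitwedge(ns,[.56,.132,.06]))
# hot plate: plane-fit via top-surface mask filled
R=[]
for n in ("top0","scene0"):
    p,d,K,T=load(n);W=cloud(d,K,T);
    hsv=cv2.cvtColor(p,cv2.COLOR_RGB2HSV)
    m=((abs(W[...,2]-.085)<.006)&(W[...,0]>.25)&(W[...,0]<.63)&(W[...,1]>-.3)&(W[...,1]<.07)).astype(np.uint8)
    m=cv2.morphologyEx(m,cv2.MORPH_OPEN,np.ones((3,3)))
    k,l,s,ce=cv2.connectedComponentsWithStats(m); m=(l==1+np.argmax(s[1:,4])).astype(np.uint8)
    cs,_=cv2.findContours(m,cv2.RETR_EXTERNAL,cv2.CHAIN_APPROX_NONE); h=cv2.convexHull(cs[0])
    cv2.imwrite(f"pics/m_{n}.png",m*255)
    im=np.zeros_like(m);cv2.fillConvexPoly(im,h,1)
    R.append((im.astype(np.float32),(K,T,(0,0))))
for r in ([R[0]],[R[1]],R):
    x,f,_=fitpose([a[0] for a in r],[a[1] for a in r],HP,[.466,-.072,.09],4); print(x,f)
E
```

```text
['top0'] (array([0.56272689, 0.13159582, 0.03577337]), np.float64(214.71875))
['scene0'] (array([0.56105825, 0.13346936, 0.05411703]), np.float64(172.703125))
['top0', 'scene0'] (array([0.56154778, 0.13315916, 0.04610166]), np.float64(389.71875))
[ 0.47671785 -0.11425156  0.10534165] 158.75
[ 0.48051392 -0.11216983  0.10526035] 169.875
[ 0.47747279 -0.11360287  0.10558742] 590.3125
```

```bash
python3 - <<'E'
from fit import *
out=[]
for n,(u,v,w,h) in (("top0",(190,130,130,100)),("scene0",(230,190,160,100))):
    p,d,K,T=load(n); s=5 if n=="top0" else 4
    im=cv2.resize(np.clip(p[v:v+h,u:u+w,::-1]*1.4,0,255).astype(np.uint8),None,fx=s,fy=s,interpolation=cv2.INTER_NEAREST)
    for P,x,c in ((WEDGE,[.5615,.1332,.046],(0,255,0)),(HP,[.4775,-.1136,.1055],(0,0,255))):
        cc,ss=np.cos(x[2]),np.sin(x[2]); X=P@np.array([[cc,ss,0],[-ss,cc,0],[0,0,1]])+[x[0],x[1],0]
        uv=(proj(X,K,T)-[u,v]+.5)*s
        cv2.polylines(im,[cv2.convexHull(uv.round().astype(np.int32))],1,c,1)
    m=wmask(p)[v:v+h,u:u+w]*255
    cv2.imwrite(f"pics/ov_{n}.png",im); cv2.imwrite(f"pics/wm_{n}.png",cv2.resize(m,None,fx=s,fy=s,interpolation=cv2.INTER_NEAREST))
E
```

```text
(no output)
```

View pics/ov_top0.png

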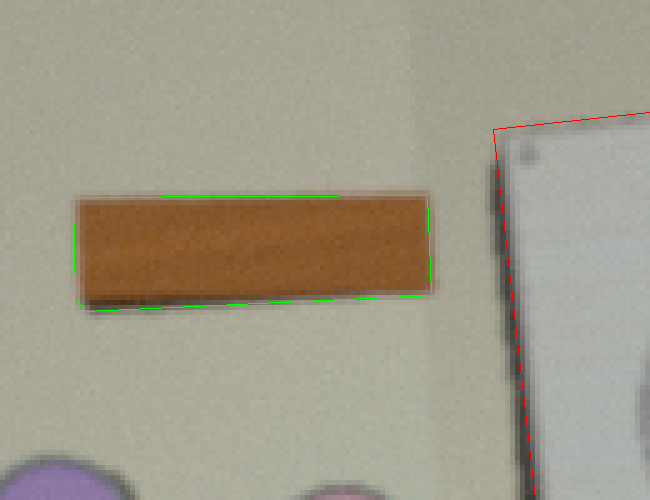

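View pics/ov_scene0.png

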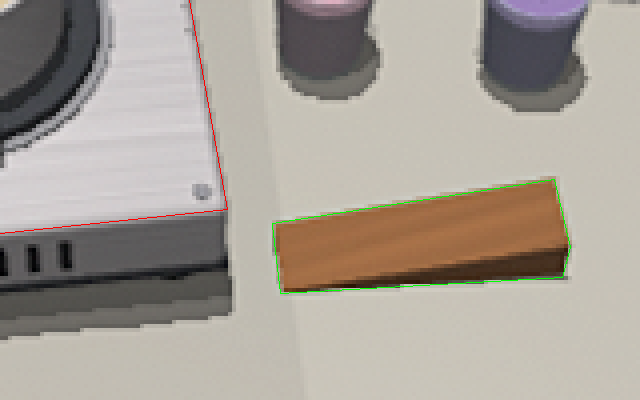

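View pics/wm_scene0.png

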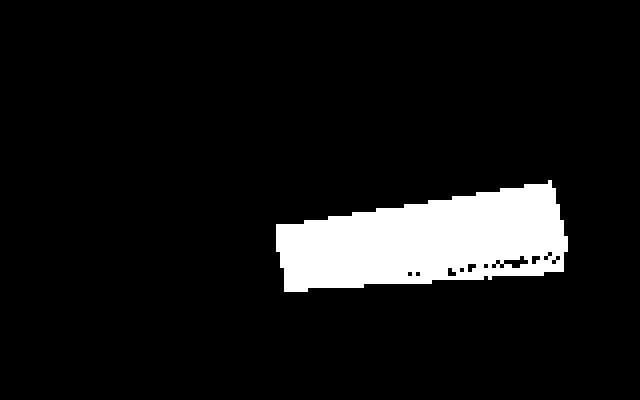

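The wedge fit is good. The hot plate outline in the top view is about 2 px off, so I'll check it against the four symmetric corner screws.

```bash
python3 - <<'E'
from fit import *
# order: (+x,+y),(+x,-y),(-x,-y),(-x,+y)
T0=np.array([(357,118),(691,82),(741,413),(398,453)])/2.85+[170,120]
S0=np.array([(450,314),(64,353),(70,76),(405,46)])/3.2+[140,140]
allp=[]
for n,uv in (("top0",T0),("scene0",S0)):
    p,d,K,T=load(n); g=cv2.cvtColor(p,cv2.COLOR_RGB2GRAY).astype(float); o=[]
    for u,v in uv-.3:
        a,b=int(round(u)),int(round(v)); c=g[b-4:b+5,a-4:a+5]; w=np.clip(np.median(c)-c-8,0,None)
        w[np.hypot(*np.mgrid[-4:5,-4:5])>3.6]=0
        yy,xx=np.mgrid[b-4:b+5,a-4:a+5]; o.append([(w*xx).sum()/w.sum(),(w*yy).sum()/w.sum()])
    o=np.array(o); X=onplane(o,.085,K,T); allp.append((o,K,T))
    A=X[:,:2]; ex=(A[0]+A[1]-A[2]-A[3]); ey=A[0]+A[3]-A[1]-A[2]
    print(n,o.round(1).tolist(),"ctr",A.mean(0).round(4),"yaw",np.arctan2(ex[1],ex[0]).round(4),np.arctan2(-ey[0],ey[1]).round(4),"half",np.hypot(*ex)/4,np.hypot(*ey)/4)
# triangulate
(o1,K1,M1),(o2,K2,M2)=allp
P=[K@np.linalg.inv(M)[:3] for K,M in((K1,M1),(K2,M2))]
H=cv2.triangulatePoints(P[0],P[1],o1.T,o2.T); print((H[:3]/H[3]).T.round(4))
for n in("top0","scene0"):
    p,d,K,T=load(n);W=cloud(d,K,T)
    # candles, tin
    for nm,c in(("cands/tin",0),):
        m=((W[...,2]>.04)&(W[...,2]<.1)&((W[...,1]>.02)|(W[...,0]>.63))&(W[...,0]<.8)&(W[...,1]<.3)&(W[...,0]>.3)).astype(np.uint8)
        k,l,s,ce=cv2.connectedComponentsWithStats(m)
        for i in range(1,k):
            if s[i,4]>150: X=W[l==i]; print(n,ce[i].round(),X.min(0).round(3),X.max(0).round(3))
E
```

```text
top0 [[295.1, 160.6], [411.7, 148.3], [429.4, 264.7], [310.1, 279.0]] ctr [ 0.4771 -0.1153] yaw 0.1113 0.1112 half 0.1180349618915216 0.11721211716333134
scene0 [[280.0, 237.7], [159.3, 249.8], [161.8, 163.7], [265.9, 154.6]] ctr [ 0.4776 -0.1119] yaw 0.1033 0.1034 half 0.11772764401162354 0.11744133747903358
[[ 0.5823  0.0164  0.0843]
 [ 0.6067 -0.2183  0.0854]
 [ 0.3733 -0.2419  0.0858]
 [ 0.3464 -0.0103  0.0834]]
top0 [383.  98.] [ 0.686 -0.216  0.04 ] [ 0.774 -0.13   0.053]
top0 [200. 235.] [0.403 0.175 0.04 ] [0.463 0.235 0.092]
top0 [258. 241.] [0.391 0.059 0.057] [0.451 0.119 0.089]
scene0 [311. 185.] [0.39  0.062 0.04 ] [0.452 0.12  0.09 ]
scene0 [363. 188.] [0.401 0.177 0.04 ] [0.464 0.237 0.088]
scene0 [180. 318.] [ 0.685 -0.215  0.04 ] [ 0.775 -0.127  0.052]
```

Screws triangulate to z = 0.083–0.086 m, against 0.085 expected. That puts the hot plate at (0.477, −0.114) with yaw 0.107, the foot near (0.5705, 0.002), and the press corner near (0.568, −0.001). The wedge tip is near (0.565, 0.058), about 43 mm short of the foot and 3 mm off line. All of this fits the text.

I'll push with both fingers, set about 44 mm wide overall, square on the thick end.

```bash
cat > rb.py <<'E'
from plant import *
from fit import *
from scipy.spatial.transform import Rotation as Ro
def rot(yaw,flip=False):
    y=np.array([np.cos(yaw),np.sin(yaw),0])*(-1 if flip else 1); x=np.array([0,0,-1.]); z=np.cross(x,y)
    return Ro.from_matrix(np.c_[x,y,z]).as_euler("xyz").tolist()
def snap(tag):
    for n in("top","scene"):
        p,d=get_image(n);c=get_calibration(n); np.savez(f"{n}{tag}.npz",p=p,d=d,K=c["intrinsics"],T=c["world_from_camera"]); cv2.imwrite(f"pics/{n}{tag}.png",p[:,:,::-1])
def st(l=""):
    o=observe(); print(l,round(o["time_s"],2),np.round(o["eef_pos"],4),"F",np.round(o["ft_force"],2),"op",round(o["opening"],4)); return o
E
python3 - <<'E'
from rb import *
q0=observe()["q"]
a=.046; back=.075+.011+.03
p=np.array([.5615-back*np.sin(a),.1333+back*np.cos(a),.12])
best=None
for f in(False,True):
    q=inverse_kinematics(p.tolist(),rot(a,f)); print(f,None if q is None else np.round(q,2))
    if q is not None:
        c=np.abs(np.array(q)-q0).max()
        if best is None or c<best[0]: best=(c,f)
f=best[1];print("flip",f,p)
gripper_to(.014); st("g")
movep(p.tolist(),rot(a,f)); st("above")
p[2]=.008; print(move_l(p.tolist(),feed=.12,max_force=6)); st("down")
snap("1")
E
```

```text
False [ 0.29  0.24  1.64 -0.    1.26  0.25]
True None
flip False [0.55616588 0.24917729 0.12      ]
g 0.78 [0.1539 0.6058 0.1915] F [-0.13 -0.72 -0.24] op 0.0142
above 2.73 [0.5558 0.2502 0.1202] F [ 0.05 -0.47  0.77] op 0.0141
False
down 3.82 [0.557  0.2495 0.009 ] F [-0.09 -0.11 -0.05] op 0.014<sys>:0: UserWarning: Gimbal lock detected. Setting third angle to zero since it is not possible to uniquely determine all angles.
```

```bash
python3 - <<'E'
from fit import *
p,d,K,T=load("scene1"); c=p[180:300,230:430,::-1]; a=cv2.resize(np.clip(c*1.4,0,255).astype(np.uint8),None,fx=4,fy=4,interpolation=cv2.INTER_CUBIC)
cv2.imwrite("pics/c1.png",a)
E
```

```text
(no output)
```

View pics/c1.png

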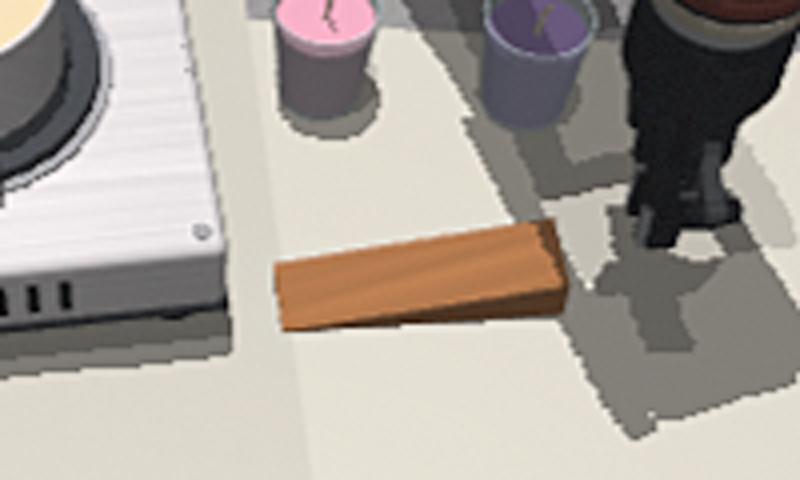

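The view shows the fingers behind the thick end, but the jaw direction looks odd (tips at crop (660,245) and (735,215)). I'll check the actual orientation and a projection.

```bash
python3 - 2>/dev/null <<'E'
from rb import *
o=observe(); R=Ro.from_euler("xyz",o["tcp_rot"]).as_matrix(); print(R.round(3))
for n in("top1","scene1"):
    p,d,K,T=load(n)
    e=np.array(o["eef_pos"]); uv0=proj(e,K,T)[0].round().astype(int)
    s=6;u,v=uv0[0]-60,uv0[1]-55
    im=cv2.resize(np.clip(p[v:v+90,u:u+120,::-1]*1.8,0,255).astype(np.uint8),None,fx=s,fy=s,interpolation=cv2.INTER_CUBIC)
    for a in(1,-1):
        for b in(1,-1):
            for h,c in((0,(0,255,0)),(-.02,(0,255,255))):
              P=e+R@np.array([h,a*.0217,b*.011]); q=((proj(P,K,T)[0]-[u,v]+.5)*s).round().astype(int); cv2.circle(im,tuple(q.tolist()),3,c,-1)
    cv2.imwrite(f"pics/f_{n}.png",im)
E
```

```text
[[ 0.002  0.999  0.046]
 [ 0.001  0.046 -0.999]
 [-1.     0.002 -0.001]]
```

View pics/f_scene1.png

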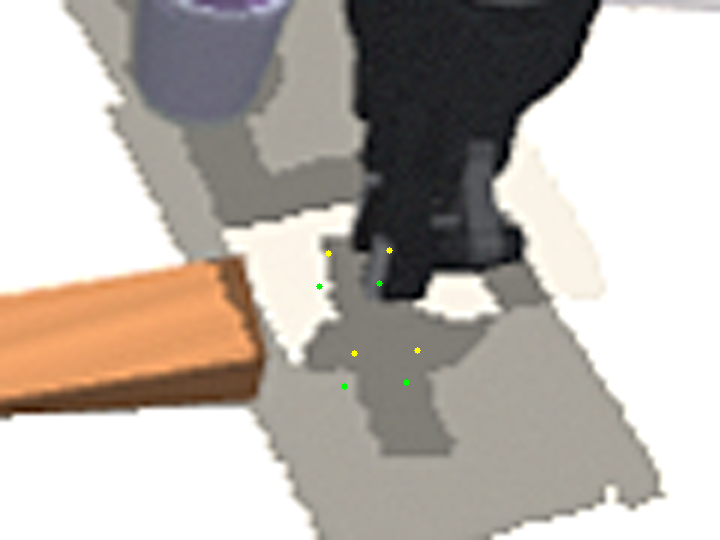

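View pics/f_top1.png

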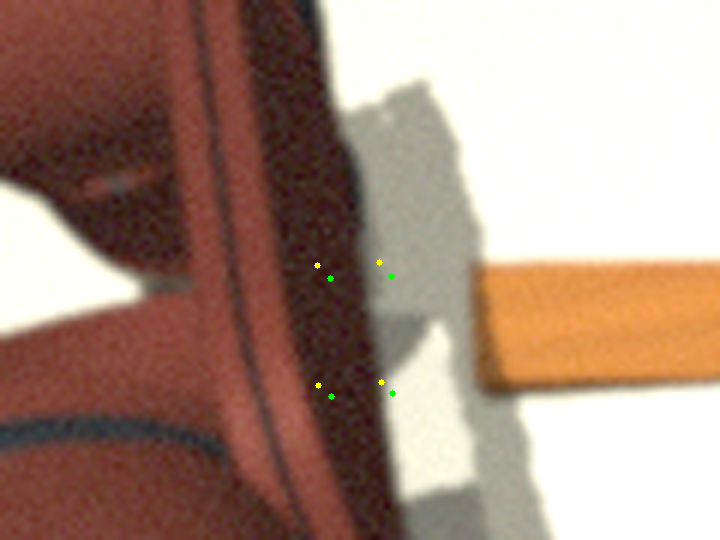

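```bash
python3 - 2>/dev/null <<'E'
from rb import *
o=st(); hold(.1); snap("2"); o=st()
p,d,K,T=load("scene2"); W=cloud(d,K,T)
m=(abs(W[...,0]-.55)<.12)&(abs(W[...,1]-.25)<.08)&(W[...,2]>.012)&(W[...,2]<.12)
X=W[m]
for z in np.arange(.01,.12,.01):
    s=X[abs(X[:,2]-z)<.005]
    if len(s): print(round(z,3),len(s),s[:,0].min().round(3),s[:,0].max().round(3),s[:,1].min().round(3),s[:,1].max().round(3))
c=p[150:300,280:430,::-1]; cv2.imwrite("pics/c2.png",cv2.resize(np.clip(c*1.8,0,255).astype(np.uint8),None,fx=4,fy=4,interpolation=cv2.INTER_CUBIC))
E
```

```text
3.92 [0.5572 0.2495 0.0092] F [0.04 0.01 0.29] op 0.0139
 4.12 [0.5566 0.2493 0.0086] F [ 0.23  0.26 -0.53] op 0.0142
0.01 32 0.437 0.582 0.171 0.227
0.02 293 0.434 0.582 0.17 0.225
0.03 188 0.437 0.581 0.18 0.229
0.04 64 0.433 0.461 0.179 0.229
0.05 76 0.432 0.571 0.178 0.244
0.06 236 0.43 0.578 0.178 0.262
0.07 122 0.431 0.579 0.177 0.256
0.08 44 0.431 0.577 0.177 0.245
0.09 22 0.436 0.593 0.208 0.26
0.1 75 0.515 0.6 0.234 0.261
0.11 56 0.513 0.606 0.233 0.263
```

View pics/c2.png

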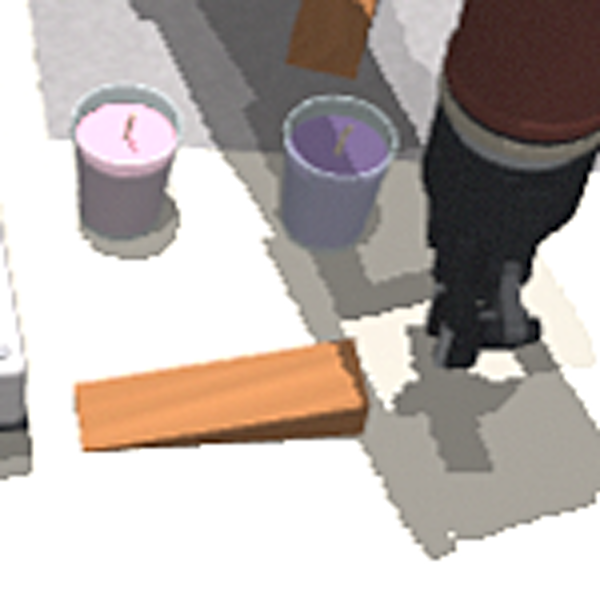

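```bash
python3 - 2>/dev/null <<'E'
from rb import *
p,d,K,T=load("scene2"); W=cloud(d,K,T)
np.set_printoptions(linewidth=250,suppress=True)
print("z mm rows 212..246, cols 384..418 step2")
for v in range(212,248,2): print(v,(W[v,384:420:2,2]*1000).round().astype(int), )
for v in range(222,244,4): print(v,"x",(W[v,384:420:3,0]*1000).round().astype(int),"y",(W[v,384:420:3,1]*1000).round().astype(int))
c=p[205:250,375:430,::-1]; cv2.imwrite("pics/c2b.png",cv2.resize(np.clip(c*4.,0,255).astype(np.uint8),None,fx=12,fy=12,interpolation=cv2.INTER_CUBIC))
E
```

```text
z mm rows 212..246, cols 384..418 step2
212 [  0   1 114 120 144 151 153 155 162 169 174 175 175 175 170   0  -1   0]
214 [ -2   0 102 111 135 144 145 149 159 166 168 168 167 168 167   0   0   0]
216 [  1   1  94 105 131 141 141 145 156 165 165 162 158 163 164   1  -2  -2]
218 [  0  -1  93  99 127 135 132 144 151 160 159 157 157 161 157   2   0  -2]
220 [  3   3  88 113 127 129 128 135 150 155 156 153 154 157  -1  -1  -3  -1]
222 [  3  -1  80  83 123 120 119 120 127 120 147 153 153  -2  -1   1  -2  -1]
224 [  0   2  77  80 116 116 116 113 116 115 147 148 148   0   1   1   1   0]
226 [  0   4  75  73 104 112  96  97  96 101 145 149 149   1   0   4  -2  -1]
228 [  1  62  66  67 101 105 101 101 138 138 142 145 148 147  -3   0  -1   3]
230 [ -3  59  61  79 100  96 104 131 140 145 144 146 148 145 145 146   2   2]
232 [  1  55  54  77  91 104 119 125 139 145 143 145 144 144 144 144   0  -2]
234 [  1   2   1  76  78 101 113 121 132 140 141 140 142 139 141 141   1   0]
236 [  0  -3  62  67  71  97 107 122 126 122 121 121 115   1  -1  -1   1  -1]
238 [ 0 -1 57 60 69 68 70 69 -1  1  2 -1 -1 -1
[... 201 characters left out ...]
  0  2  1  0  1  0 -1 -1 -1  1  1 -1  0  2 -1  1 -1]
222 x [484 484 547 578 575 582 575 602 602 481 484 483] y [255 261 242 235 243 245 254 248 253 317 323 330]
226 x [494 547 549 576 567 571 571 606 607 496 498 496] y [253 238 244 238 248 253 259 248 253 313 319 327]
230 x [502 549 564 580 583 607 614 614 616 615 615 506] y [253 240 240 240 244 239 242 247 252 258 263 325]
234 x [516 517 571 589 599 612 619 618 621 621 621 517] y [250 256 239 238 239 239 241 248 252 258 263 323]
238 x [526 527 570 579 578 569 528 527 527 527 527 529] y [248 254 243 245 252 262 287 295 301 308 314 320]
242 x [535 538 535 538 538 539 539 537 540 538 541 541] y [247 253 261 266 272 279 285 293 298 306 311 317]
```

View pics/c2b.png

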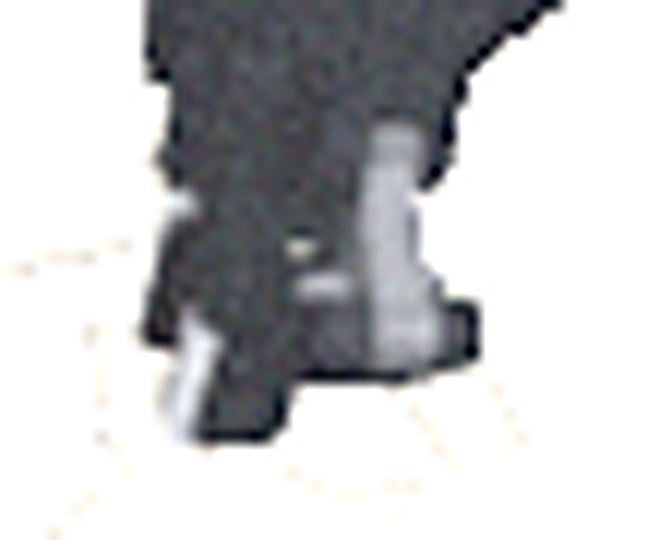

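The depth image puts the visible fingertips at z ≈ 0.055, while the reported TCP is at 0.009. That's a real disagreement, so I'll settle it with a gentle touch on the table.

```bash
python3 - 2>/dev/null <<'E'
from rb import *
o=st(); e=list(o["eef_pos"])
try: print(move_l([e[0],e[1],-.006],feed=.015,max_force=3))
except Exception as x: print("ERR",repr(x))
st(); hold(.1); st()
E
```

```text
4.12 [0.5566 0.2493 0.0086] F [ 0.23  0.26 -0.53] op 0.0142
False
 5.2 [ 0.5567  0.2493 -0.0059] F [-0.47 -0.13 -0.19] op 0.0141
 5.3 [ 0.5567  0.2494 -0.0058] F [-0.01  0.31 -0.01] op 0.0141
```

```bash
python3 - 2>/dev/null <<'E'
from rb import *
o=st(); e=list(o["eef_pos"])
try: print(move_l([e[0],e[1],-.05],feed=.02,max_force=3))
except Exception as x: print("ERR",repr(x))
st(); hold(.05); st(); p,d=get_image("scene"); cv2.imwrite("pics/s3.png",cv2.resize(np.clip(p[150:300,280:430,::-1]*1.8,0,255).astype(np.uint8),None,fx=4,fy=4,interpolation=cv2.INTER_CUBIC))
E
```

```text
5.3 [ 0.5567  0.2494 -0.0058] F [-0.01  0.31 -0.01] op 0.0141
True
 6.82 [ 0.5566  0.2493 -0.0395] F [-1.01  0.14  4.73] op 0.0137
 6.87 [ 0.5566  0.2493 -0.0395] F [-0.67 -0.25  4.1 ] op 0.0137
```

View pics/s3.png

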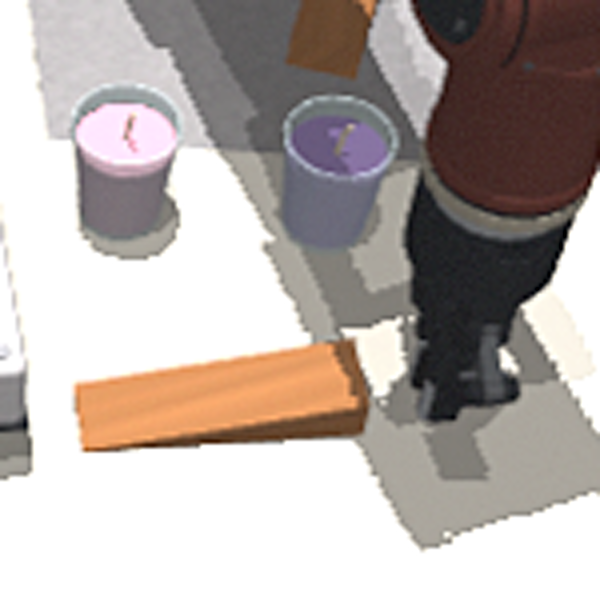

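The touch agrees with the camera: fingertips meet the table at a reported z of −0.0395, so the true height is about the reported value plus 39 mm. In x and y the reported pose matches the image. I'll use this offset from here on, starting with the first part of the push.

```bash
python3 - 2>/dev/null <<'E'
from rb import *
a=.046; d=np.array([np.sin(a),-np.cos(a),0])
e=np.array(observe()["eef_pos"]); e[2]=-.032
move_l(e.tolist(),feed=.05); st("up")
t=e+d*.055
print(move_l(t.tolist(),feed=.045,max_force=4)); st("pushed")
snap("4")
X0=e
for ns in (["top4"],["scene4"],["top4","scene4"]): 
    print(ns,fitwedge(ns,[.5627,.108,.046]))
p,_,_,_=load("scene4"); cv2.imwrite("pics/c4.png",cv2.resize(np.clip(p[170:300,220:420,::-1]*1.5,0,255).astype(np.uint8),None,fx=4,fy=4,interpolation=cv2.INTER_CUBIC))
E
```

```text
up 7.23 [ 0.557   0.2494 -0.0316] F [-0.72  0.11  0.19] op 0.014
False
pushed 8.61 [ 0.5592  0.1946 -0.032 ] F [-0.47 -0.01 -0.21] op 0.0139
['top4'] (array([0.56220213, 0.12053984, 0.03970916]), np.float64(3219.109375))
['scene4'] (array([0.5611955 , 0.10948419, 0.03853053]), np.float64(195.953125))
['top4', 'scene4'] (array([0.56139436, 0.11010358, 0.04063373]), np.float64(3445.6875))
```

View pics/c4.png

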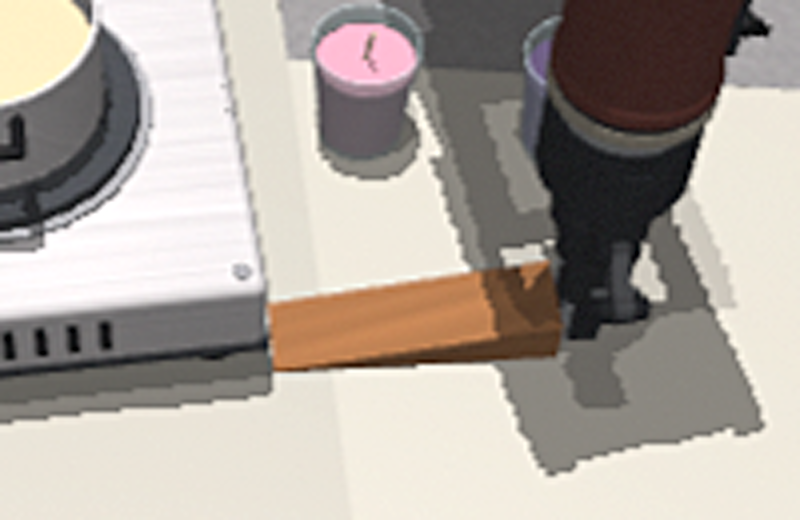

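The wedge has moved 24 mm to (0.561, 0.1095), yaw ≈ 0.039, with its tip at crop (272,340) just short of the case. Its centreline would pass 4–6 mm to the −x side of the foot. I'll steer to yaw 0.08 while advancing, then check.

```bash
python3 - 2>/dev/null <<'E'
from rb import *
a=.08; d=np.array([np.sin(a),-np.cos(a),0])
e=np.array(observe()["eef_pos"]); e[2]=-.032
print(move_l((e+d*.012).tolist(),feed=.02,rotation=rot(a),max_force=4)); st("rot")
print(move_l((e+d*.019).tolist(),feed=.02,max_force=4)); st("fwd")
snap("5")
p,_,_,_=load("scene5"); cv2.imwrite("pics/c5.png",cv2.resize(np.clip(p[170:300,220:420,::-1]*1.5,0,255).astype(np.uint8),None,fx=4,fy=4,interpolation=cv2.INTER_CUBIC))
print(fitwedge(["scene5"],[.5627,.090,.08],))
E
```

```text
False
rot 9.45 [ 0.5601  0.1824 -0.032 ] F [0.34 0.8  0.  ] op 0.0141
False
fwd 9.95 [ 0.5606  0.1754 -0.032 ] F [-0.73 -0.65  1.51] op 0.014
(array([0.56484223, 0.09137887, 0.07610802]), np.float64(290.515625))
```

View pics/c5.png

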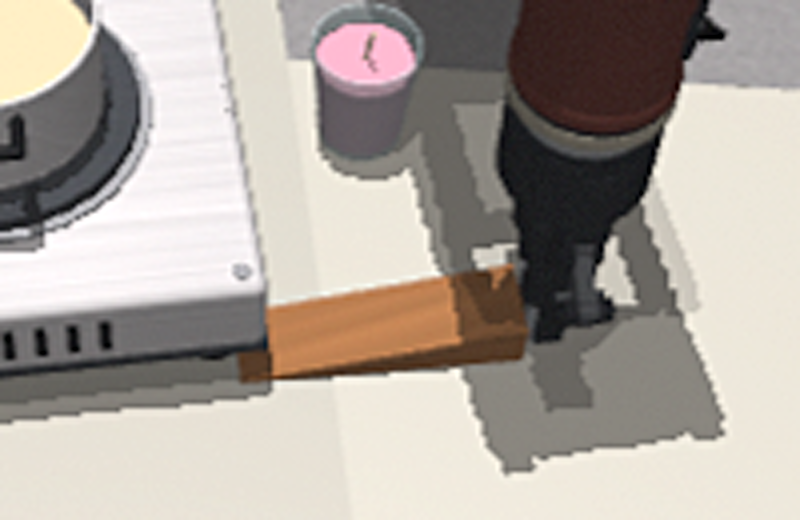

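Fit: centreline at the foot x ≈ 0.5716 against 0.571 for the foot, so it is well aligned, and the foot's dark end shows at crop (215,350). Next is the slow guarded push.

```bash
python3 - 2>/dev/null <<'E'
from rb import *
a=.08; d=np.array([np.sin(a),-np.cos(a),0])
e=np.array(observe()["eef_pos"]); e[2]=-.032
print(move_l((e+d*.025).tolist(),feed=.025,max_force=3.0)); st("1")
print(move_l((e+d*.062).tolist(),feed=.01,max_force=3.0)); o=st("2"); hold(.2); o=st("2h")
print("adv",(np.array(o["eef_pos"])-e)@d)
snap("6")
p,_,_,_=load("scene6"); cv2.imwrite("pics/c6.png",cv2.resize(np.clip(p[170:300,200:400,::-1]*1.5,0,255).astype(np.uint8),None,fx=4,fy=4,interpolation=cv2.INTER_CUBIC))
E
```

```text
False
1 11.2 [ 0.5626  0.1507 -0.032 ] F [0.39 0.61 0.45] op 0.0138
True
2 12.97 [ 0.5633  0.1358 -0.0325] F [-0.92  1.2   0.3 ] op 0.014
2h 13.17 [ 0.5626  0.1359 -0.0331] F [-0.29  1.22  0.06] op 0.0138
adv 0.039728263063899545
```

View pics/c6.png

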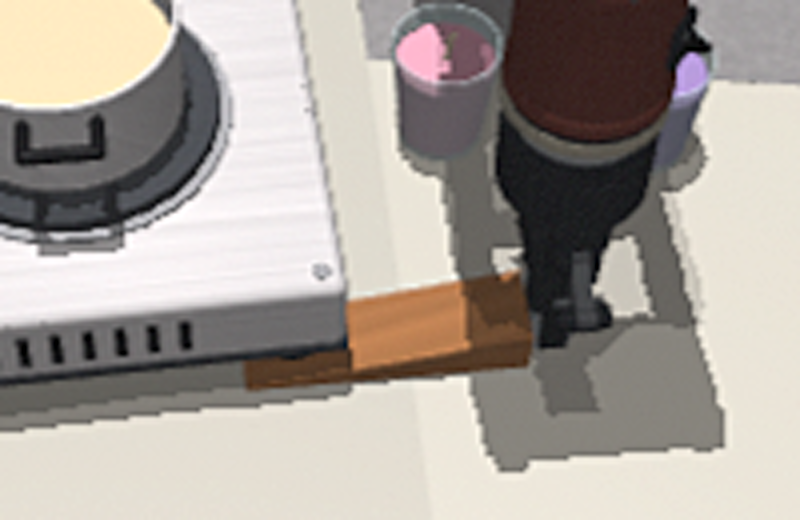

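It stopped with the tip about 39 mm past the foot's near edge, so the wedge is ≈ 8.8 mm high there, a plausible contact. The residual force is only 1.2 N, so I'll check with 0.7 mm steps.

```bash
python3 - 2>/dev/null <<'E'
from rb import *
a=.08; d=np.array([np.sin(a),-np.cos(a),0])
e=np.array(observe()["eef_pos"]); e[2]=-.0325
def favg(n=8):
    F=[]
    for _ in range(n): F.append(-np.array(observe()["ft_force"])@d); hold(.02)
    return np.mean(F)
print("f0",favg())
for k in range(1,6):
    r=move_l((e+d*.0007*k).tolist(),feed=.01,max_force=3.5); f=favg(); o=observe()
    print(k,r,round(f,2),"adv",round(((np.array(o["eef_pos"])-e)@d)*1e3,2))
    if f>2.8: break
st()
E
```

```text
f0 -0.002332124043316383
1 False 2.67 adv 0.34
2 False 4.89 adv 0.71
 14.17 [ 0.5626  0.1353 -0.0325] F [-0.53  5.43 -1.74] op 0.0137
```

It now bears on the foot at 2.7–4.9 N. Next I'll retreat straight back, look, and check the hot plate pose from the screws before pressing.

```bash
python3 - 2>/dev/null <<'E'
from rb import *
a=.08; d=np.array([np.sin(a),-np.cos(a),0])
e=np.array(observe()["eef_pos"]); 
move_l((e-d*.03+[0,0,.0]).tolist(),feed=.06); st("back")
u=e-d*.03; u[2]=.11; move_l(u.tolist(),feed=.15)
gripper_to(0.0); st("shut")
snap("7")
p,_,_,_=load("scene7"); cv2.imwrite("pics/c7.png",cv2.resize(np.clip(p[170:300,200:400,::-1]*1.5,0,255).astype(np.uint8),None,fx=4,fy=4,interpolation=cv2.INTER_CUBIC))
S0=np.array([[280.0,237.7],[159.3,249.8],[161.8,163.7],[265.9,154.6]]);T0=np.array([[295.1,160.6],[411.7,148.3],[429.4,264.7],[310.1,279.0]])
for n,uv in(("scene7",S0),("top7",T0)):
    p,dd,K,T=load(n); g=cv2.cvtColor(p,cv2.COLOR_RGB2GRAY).astype(float)
    for (x,y) in uv:
        A,b=int(round(x)),int(round(y)); c=g[b-4:b+5,A-4:A+5]; w=np.clip(np.median(c)-c-8,0,None); w[np.hypot(*np.mgrid[-4:5,-4:5])>3.6]=0
        yy,xx=np.mgrid[b-4:b+5,A-4:A+5]; print(n,(x,y),np.round([(w*xx).sum()/w.sum(),(w*yy).sum()/w.sum()],1))
    W=cloud(dd,K,T)
    m=(W[...,2]>.155)&(W[...,2]<.168)&(abs(W[...,0]-.477)<.1)&(abs(W[...,1]+.11)<.1); print("pot rim",W[m].min(0).round(3),W[m].max(0).round(3))
    m=(abs(W[...,2]-.085)<.008)&(abs(W[...,0]-.477)<.12)&(abs(W[...,1]+.113)<.12); X=W[m]; cf=np.linalg.lstsq(np.c_[X[:,:2],np.ones(len(X))],X[:,2],rcond=None)[0]; print("slope",cf.round(4))
    p0,d0,_,_=load(n[:-1]+"0");W=cloud(d0,K,T)
    m=(abs(W[...,2]-.085)<.008)&(abs(W[...,0]-.477)<.12)&(abs(W[...,1]+.113)<.12); X=W[m]; cf=np.linalg.lstsq(np.c_[X[:,:2],np.ones(len(X))],X[:,2],rcond=None)[0]; print("slope before",cf.round(4))
E
```

```text
back 14.82 [ 0.5601  0.1653 -0.0326] F [ 0.09 -0.68 -0.05] op 0.0139
shut 16.22 [0.5598 0.1651 0.1092] F [-1.28 -0.74  0.76] op 0.0
scene7 (np.float64(280.0), np.float64(237.7)) [280.  237.6]
scene7 (np.float64(159.3), np.float64(249.8)) [159.3 249.8]
scene7 (np.float64(161.8), np.float64(163.7)) [161.7 163.6]
scene7 (np.float64(265.9), np.float64(154.6)) [265.8 154.4]
pot rim [ 0.4   -0.176  0.155] [ 0.561 -0.052  0.164]
slope [-0.0001  0.0009  0.0849]
slope before [0.0001 0.0003 0.0847]
top7 (np.float64(295.1), np.float64(160.6)) [295.  160.4]
top7 (np.float64(411.7), np.float64(148.3)) [411.8 148.3]
top7 (np.float64(429.4), np.float64(264.7)) [429.5 264.7]
top7 (np.float64(310.1), np.float64(279.0)) [310.  278.8]
pot rim [ 0.394 -0.178  0.155] [ 0.562 -0.055  0.166]
slope [ 0.001  -0.0007  0.0849]
slope before [ 0.0009 -0.0003  0.0849]
```

View pics/c7.png

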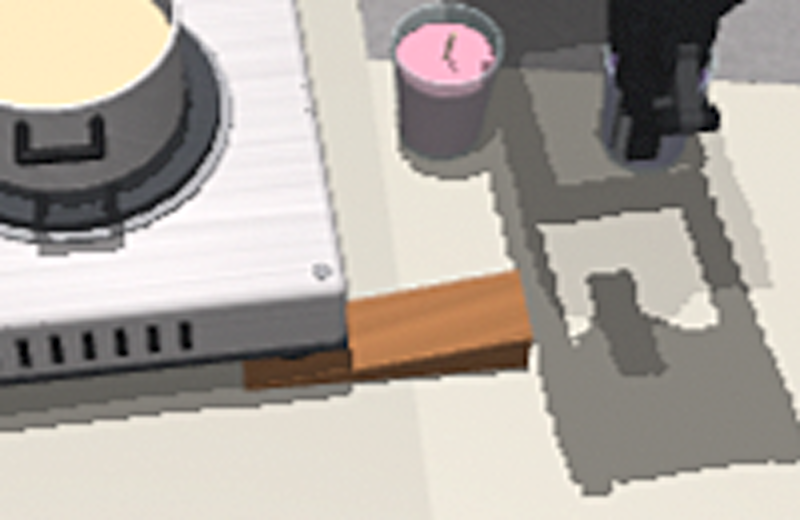

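The wedge is left at crop (245–530, 270–390) under the foot. The hot plate hasn't moved (screws within 0.2 px) and is level. Now the press.

```bash
python3 - 2>/dev/null <<'E'
from rb import *
x,y=.568,-.001; R=rot(.107)
move_l([x,y,.115],feed=.2,rotation=R); st("above")
print(move_l([x,y,.060],feed=.08,max_force=5)); hold(.2); st("near")
print(move_l([x,y,.030],feed=.012,max_force=2.5)); o=st("touch"); z0=o["eef_pos"][2]
print(move_l([x,y,z0-.012],feed=.006,max_force=6.5)); st("pressed")
for i in range(3): hold(.1); st("h")
E
```

```text
above 17.3 [ 5.679e-01 -3.000e-04  1.149e-01] F [-0.51  0.29  0.67] op -0.0002
False
near 18.33 [ 0.5686 -0.0011  0.0607] F [-0.31 -0.2  -0.06] op -0.0001
True
touch 19.67 [ 0.568  -0.001   0.0452] F [-0.51  0.38  3.82] op 0.0004
True
pressed 20.14 [ 0.568  -0.001   0.0452] F [-1.38 -0.64  5.15] op 0.0
h 20.24 [ 0.568  -0.001   0.0452] F [-2.28 -0.09  5.52] op -0.0001
h 20.34 [ 0.568  -0.001   0.0452] F [-1.43  0.59  4.51] op -0.0001
h 20.44 [ 0.568  -0.001   0.0452] F [-1.93 -0.1   5.3 ] op -0.0001
```

```bash
python3 - 2>/dev/null <<'E'
from rb import *
x,y=.568,-.001
def favg(n=5):
    F=[]
    for _ in range(n): F.append(observe()["ft_force"][2]); hold(.02)
    return np.mean(F)
z=.0452
print("f",favg())
for k in range(12):
    z-=.0003; move_l([x,y,z],feed=.01,max_force=5); f=favg(); print(round(z,4),round(observe()["eef_pos"][2],4),round(f,2))
    if f>9.3: break
t0=observe()["time_s"]
snap("8")
for i in range(6): hold(.2); st("h")
snap("9")
E
```

```text
f 4.52963960353915
0.0449 0.0452 5.15
0.0446 0.0452 7.12
0.0443 0.0451 9.01
0.044 0.0451 10.43
h 22.16 [ 0.5681 -0.0009  0.0451] F [-4.6  -0.37  9.97] op 0.0003
h 22.36 [ 0.5681 -0.0009  0.045 ] F [-4.75  0.16 10.74] op -0.0003
h 22.56 [ 0.5681 -0.0009  0.045 ] F [-3.72  0.38  9.98] op 0.0002
h 22.76 [ 0.568  -0.0009  0.045 ] F [-4.85  0.49 10.78] op 0.0001
h 22.96 [ 0.5681 -0.0009  0.045 ] F [-3.23  1.01 10.53] op 0.0
h 23.16 [ 0.5681 -0.0009  0.045 ] F [-3.68  0.76  9.88] op 0.0001
```

It held about 10.3 N for 1.3 s with only 0.15 mm of sink (rocking would show over 5 mm), so the plate is firm. I'll release, clear off and check.

```bash
python3 - 2>/dev/null <<'E'
from rb import *
move_l([.568,-.001,.06],feed=.03); st("rel")
move_l([.568,-.001,.13],feed=.12); movep([.50,.36,.16],rot(.107)); hold(.3); st("clear")
snap("10")
p,_,_,_=load("scene10"); cv2.imwrite("pics/c10.png",cv2.resize(np.clip(p[130:300,130:400,::-1]*1.5,0,255).astype(np.uint8),None,fx=2.9,fy=2.9,interpolation=cv2.INTER_CUBIC))
S0=np.array([[280.0,237.7],[159.3,249.8],[161.8,163.7],[265.9,154.6]])
for n in("scene8","scene9","scene10","top10"):
    p,dd,K,T=load(n);W=cloud(dd,K,T)
    m=(abs(W[...,2]-.085)<.008)&(abs(W[...,0]-.477)<.12)&(abs(W[...,1]+.113)<.12)&(np.hypot(W[...,0]-.477,W[...,1]+.113)<.13); X=W[m]; cf=np.linalg.lstsq(np.c_[X[:,:2],np.ones(len(X))],X[:,2],rcond=None)[0]; print(n,"slope",cf.round(4))
p=load("scene10")[0]; g=cv2.cvtColor(p,cv2.COLOR_RGB2GRAY).astype(float)
for (x,y) in S0:
    A,b=int(round(x)),int(round(y)); c=g[b-4:b+5,A-4:A+5]; w=np.clip(np.median(c)-c-8,0,None); w[np.hypot(*np.mgrid[-4:5,-4:5])>3.6]=0
    yy,xx=np.mgrid[b-4:b+5,A-4:A+5]; print((float(x),float(y)),np.round([(w*xx).sum()/w.sum(),(w*yy).sum()/w.sum()],1))
a=wmask(load("scene7")[0])[215:275,255:345]; b=wmask(p)[215:275,255:345]; print("wedge mask diff 7->10",(a!=b).sum(),a.sum())
E
```

```text
rel 23.94 [ 0.5679 -0.001   0.0599] F [-0.19  0.66  0.08] op -0.0001
clear 26.35 [0.5005 0.3592 0.16  ] F [-0.01 -0.53  0.11] op -0.0004
scene8 slope [-0.0019  0.0022  0.0862]
scene9 slope [-0.0021  0.0027  0.0864]
scene10 slope [0.0005 0.0012 0.0847]
top10 slope [ 0.0006 -0.0005  0.0852]
(280.0, 237.7) [280.  237.7]
(159.3, 249.8) [159.4 249.8]
(161.8, 163.7) [161.7 163.6]
(265.9, 154.6) [265.8 154.4]
wedge mask diff 7->10 67 1060
```

View pics/c10.png

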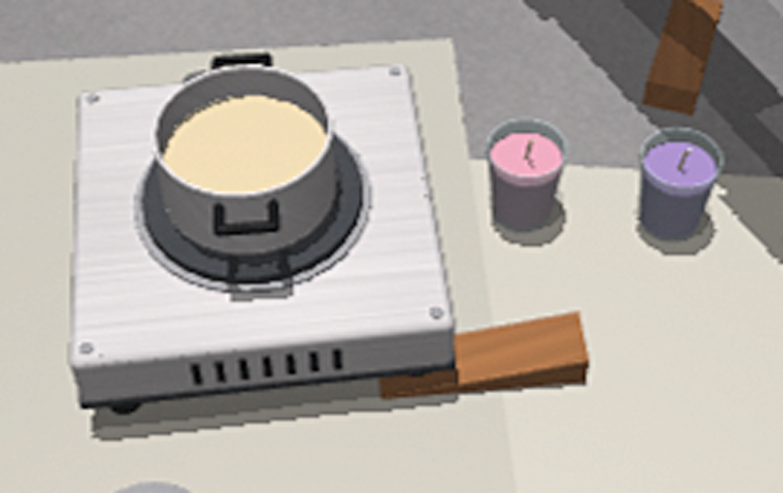

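The wedge is in place at crop (380–588, 315–395), the plate is unmoved and level, and the robot is clear.

```bash
python3 -c "
from plant import *
job_done(); print(observe()['time_s'])"
```

```text
the job is handed in; nothing more can be done
the job is handed in; nothing more can be done
```

The wedge is under the short foot, the hot plate no longer rocks, and I handed the job in at about 26 s.

**Push:** I took the wedge farther from the base and pushed it thin end first, steering it into line with the foot. I stopped once the push had risen from about 0 to 4.9 N in the last 0.7 mm. That is somewhat above the 3 N mark, but the plate had not moved afterwards.

**Press:** I pressed the corner at about 10.3 N for 1.3 s. It sank only about 0.15 mm; rocking would have shown as more than 5 mm.

**Last checks:**
- **Hot plate:** its corner screws are within about 0.2 px of where they started. The slope readings are about 0.001, the same as before the job.
- **Wedge and surroundings:** the wedge stayed in place when I released the press. The pot and candles look untouched, and the arm never went near the tin. The arm ended clear of everything.

**Disagreements:**
- **Reported tool height:** the reported height was wrong by about 39 mm (the fingertips met the table at a reported z of −0.0395). I noticed this in the depth image, confirmed it with a light touch on the table, and corrected for it.
- **Camera views:** the two cameras differed by 2–3 mm on position.
- **Wedge mask:** the before-and-after wedge outline differed by 67 of 1060 pixels, which I put down to the gripper's shadow.

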